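# Open the screw-lid soaking jar and put the potato in

## Task

Unscrew the lid of the clamped jar in several twists, without forcing it, until it lifts free, and lay it flat on the cutting board with its grip upwards. Then put the potato into the jar and let go. Leave the mug and the spice jar where they stand.

Things in the scene. Friction and masses are not known exactly. Their poses are not given: they have to be found in the camera images.
- jar: empty glass jar, held fast (cannot move or turn) in a black ring holder on the worktop, under its screw lid. Origin: centre of its underside, z up. Body 120 mm in diameter; holder 138 mm, three 6 mm high screw tabs reach 83 mm from the axis. Glass rim at 89 mm; inner floor at 6 mm
- jar_mouth (a point): centre of the jar's mouth, on its axis, 92 mm above the worktop; opening 96 mm wide. A black rubber seal ring on the rim ends here while closed (94 mm high once open) and springs the closed lid up with about 6 N. The neck has a coarse right-handed two-start thread, 20 mm of rise per turn
- lid: round aluminium screw lid, 126 mm in diameter, 220 g, a round black grip on its top. Origin: centre of the skirt's lower edge, 67 mm over the jar's origin when closed; z up its axis. Top plate's upper face is 29 mm over the origin. Unscrews anticlockwise seen from above, rising 20 mm per turn (3.2 mm per rad; up-and-down play 3 mm). Starts tight; turning takes under 0.6 N m
- lid_grip (a point): centre of the lid's round fluted grip: 56 mm in diameter, 32 mm tall, from 29 to 61 mm over the lid's origin; this point is at 45 mm. The lid comes off after about 182 degrees (3.2 rad) of turning, give or take 10 degrees; until then it stays locked if pulled. Turning farther does no harm. It then lifts straight up; 27 mm more and it clears the rim
- cutting_board: pale flat cutting board, 160 mm (its x) by 230 mm (its y), 9 mm thick, with a grip slot near one end, lying loose on the worktop; origin at the centre of its underside
- potato: potato, rounded lump 65 mm (its x) by 85 mm (its y) by 39 mm high, 120 g, lying loose on the worktop; origin at the centre of its underside; the broadest part is at mid height. It can be gripped across its 65 mm width
- mug: white mug 95 mm tall, 92 mm wide, right of the jar; bystander; origin near the centre of its underside
- spice_jar: small jar with a yellow cap, 45 mm in diameter, 100 mm tall, in front of the mug; bystander; origin at the centre of its underside
Mind the look-alikes: they are no part of the job. Leave any turquoise look-alike of the potato alone.

How it is judged (in metres and radians):
On the way, in this order (a step that is already met when the one before it is completed fails the run):
1. the lid is unscrewed and lifted clear above the jar's rim (z of lid in the frame of jar above 0.096 m), for 0.1 s.
2. the lid lies flat, grip up, on the cutting board, let go (x of lid in the frame of cutting_board between -0.07 and 0.07 m and y of lid in the frame of cutting_board between -0.105 and 0.105 m and z of lid in the frame of cutting_board between 0.004 and 0.014 m and angle between lid's own z axis and vertical below 0.06 rad and linear speed of lid below 0.03 m/s and contact force between the fingers and lid below 0.1 N), for 0.2 s.
3. the potato is in the jar (horizontal distance between potato and jar below 0.05 m and z of potato in the frame of jar below 0.06 m), for 0.2 s.
At the end, for the whole second after the job is handed in: The lid lies flat at rest on the cutting board, grip up (tilt under 0.06 rad, its centre within 70 mm by 105 mm of the board's centre along the board's x and y); the potato lies at rest inside the jar (its origin within 50 mm of the jar's axis and less than 60 mm above the jar's underside) (all of step 3 and x of lid in the frame of cutting_board between -0.07 and 0.07 m and y of lid in the frame of cutting_board between -0.105 and 0.105 m and z of lid in the frame of cutting_board between 0.004 and 0.014 m and angle between lid's own z axis and vertical below 0.06 rad and linear speed of each of lid, potato below 0.03 m/s); the robot touches nothing.
It fails at once if the lid or jar is forced (over 100 N between lid and jar) (contact force between lid and jar above 100 N).
It fails at once if the mug is moved by more than 30 mm (distance of mug from where it was at the start of the episode above 0.03 m).
It fails at once if the spice jar is moved by more than 30 mm (distance of spice_jar from where it was at the start of the episode above 0.03 m).
It also fails if it takes over 72 s, if anything falls off the work surface, if the arm or the gripper's body presses on something with over 40 N, if the wrist force passes 120 N, or if a joint passes its speed limit or range.

## Robot

A 6-joint arm with a two-finger parallel gripper is mounted at the origin on a cart in front of the work surface, level with it; the furniture and walls round the work are solid. World frame = base frame: x ahead of the robot, y to its left, z up, the work surface at z = 0. Lengths are in mm, angles in degrees, forces in N, time in s.
With the tool pointing down it reaches from about 300 to 850 mm from the base axis. Payload 4.2 kg.
Tool frame: the origin (TCP) lies midway between the tips of the shut fingers; the grasp point (between the pads) lies pinch_z behind it (pinch_z is the distance from the TCP to the grasp point, in mm); z points along the fingers, y is the line along which they close (so a half turn about z gives the same grasp; the last joint's range is limited). The gripper opens to 91 mm and grips with 3 to 60 N. Pads are 32 mm wide; open, the fingers measure 118 mm over their backs; the gripper's body (76 mm by 178 mm) begins 60 mm behind the grasp point.
Start: joints at [-64.973, 18.312, 89.639, -0, 72.044, -1.146], TCP at [253.627, -516.061, 188.976] pointing down, gripper open.
Joint ranges: [-177.97, 177.97], [-48.28, 115.42], [12.27, 149.76], [-77.06, 257.06], [2.81, 150.46], [-146.56, 146.56]. Speed limits (degrees/s): [147.25, 147.25, 180, 180, 180, 180].

## Interface

Orientations are given as [roll, pitch, yaw] about the fixed x, y, z axes, in that order (R = Rz(yaw) Ry(pitch) Rx(roll)).
In Python, from workcell import state, grab_frame, job_done, masks_of, landmark_of, pinch_z gives the robot as it stands. The module is installed in compiled form; this text tells all that it offers.
- The arm moves only by the tool move_arm, never from a script. Its argument "plan" is a list of rows, each an object of numbers: "x", "y", "z": the shift along the tool's x, y, z in mm; "rx", "ry", "rz": the turn, a rotation vector about the tool's x, y, z in rad. A call has 1 to 10 rows; each row shifts and turns the commanded pose from where the row before left it, along the tool's axes as they then stand; what a row does not reach is not made up. A row lasts 1/10 s, in which the tool goes at most 50 mm and 8.59 degrees, less where a joint would pass 70% of its speed; a pose out of reach is approached as far as the arm can. A call is refused whole if a number of a shift passes 50 or a number of a turn 0.15, either way. A call with a gripper value outside its range is refused whole. "grip" is the opening, from 0 (shut) to 1 (fully open), set as the call begins (left out, the last holds). The fingers move at their own pace and stop on an object; "squeeze" is the grip in N (left out, the last holds). Time passes only in rows, so rows that do not move let the fingers close. It gives the time, the measured TCP pose, the force, the opening and the grip force at its end, in the units of the state.
- state(): the state, without advancing time (a new reading comes with each control period).
- grab_frame(name): name is "scene" or "top" or "wrist"; returns a dict with "img" (420x560x3 uint8, red, green, blue), "z_map" (420x560 float32, mm along the optical axis (not along the pixel's ray), 0 where there is no reading), "fx", "fy", "cx", "cy" (pixels), "rvec" (rotation vector, rad) and "tvec" (3), from world to camera coordinates, as OpenCV has them. Camera axes: x right, y down, z forward; pixel columns grow to the right and rows downward; lengths in mm; the calibration is good to about 2 mm. A picture is of the moment at which its call begins.
- job_done(): hands the job in; it is judged then, once.
Trained networks look in the newest picture that a camera, given by its name, has taken for a name from the list of things; names that differ only in an ending like _2 or _b are one class to them, and where a whole thing is asked for, a point or a joint stands for the part that bears it (a point fixed in the world has none). Each returns a list of dicts, best first, with "p" (0 to 1); they miss things now and then, are a little off and sometimes report something else, mostly with a low value. They report only what shows in the picture. A call takes as long as a camera call. They do not tell look-alikes from the thing itself.
- masks_of(camera, label): "pixels" (420x560 bool, what is visible of it) and "box" ([centre column, centre row, width, height] in pixels, round what is visible of it).
- landmark_of(camera, label): "point" ([column, row] in pixels: a listed point, or the origin of a listed thing).
The state is a dict: "time_s": time; "qpos": joint angles; "qvel": joint speeds; "effort": joint torques, N m; "ee_pos": TCP position; "ee_rot": TCP orientation; "force": force on the tool from outside, world axes, zero at the start; "torque": the same for the moment, N m; "gripper_width": finger opening in mm; "gripper_force": force on a finger pad.
Only numpy, scipy, OpenCV 4.12 (cv2) and the standard library are available. Lean on these libraries where they do the work, as an engineer would, in place of code of your own. Each camera call takes 0.05 s, during which the arm holds its last target. There are 200 camera calls.

## Working session

There is one attempt and no reset: what is moved stays moved. The work goes in short steps, Python scripts to look and compute and a tool call to move; the robot and the scene stay as the last step left them, time stands still between calls to the robot, and variables do not carry over. Pictures are saved under pics/ and viewed, at most 10 in all, crops included, and the job is handed in when it is done.

Besides the shell and the picture viewer there is one more tool, called after "Call:" as name(argument=value, ...) on one line, values as JSON. move_arm: Moves the arm, as the interface text tells. Its arguments: {"type":"object","properties":{"plan":{"type":"array","items":{"type":"object","properties":{"x":{"type":"number"},"y":{"type":"number"},"z":{"type":"number"},"rx":{"type":"number"},"ry":{"type":"number"},"rz":{"type":"number"}}}},"grip":{"type":"number"},"squeeze":{"type":"number"}},"required":["plan"]}

```bash
mkdir -p pics; cat > h.py <<'E'
import numpy as np, cv2
from workcell import *
def world(f,u,v,z=None,plane=None):
    R,_=cv2.Rodrigues(np.array(f['rvec'],float)); t=np.array(f['tvec'],float).ravel()
    d=np.array([(u-f['cx'])/f['fx'],(v-f['cy'])/f['fy'],1.0])
    if plane is None:
        if z is None: z=f['z_map'][int(round(v)),int(round(u))]
        return R.T@(d*z-t)
    o=-R.T@t; r=R.T@d
    return o+r*(plane-o[2])/r[2]
def cloud(f,m):
    v,u=np.nonzero(m&(f['z_map']>0)); z=f['z_map'][v,u]
    R,_=cv2.Rodrigues(np.array(f['rvec'],float)); t=np.array(f['tvec'],float).ravel()
    P=np.stack([(u-f['cx'])/f['fx']*z,(v-f['cy'])/f['fy']*z,z],1)
    return (P-t)@R
E
python3 - <<'E'
from h import *
np.set_printoptions(precision=1,suppress=True)
print(state(),pinch_z)
ims=[]
for c in ["top","scene"]:
    f=grab_frame(c); ims.append(f['img']); cv2.imwrite(f'pics/{c}1.png',f['img'][:,:,::-1])
    for n in ["jar","jar_mouth","lid","lid_grip","cutting_board","potato","mug","spice_jar"]:
        if n not in("jar_mouth","lid_grip"):
            for m in masks_of(c,n)[:3]:
                P=cloud(f,m['pixels']); 
                print(c,n,'mask %.2f'%m['p'],np.array(m['box']),np.median(P,0),P.min(0),P.max(0), f['img'][m['pixels']].mean(0))
        for m in landmark_of(c,n)[:3]: print(c,n,'lm %.2f'%m['p'],np.array(m['point']),world(f,*m['point']))
E
```

```text
{'time_s': 0.0, 'qpos': array([-65. ,  18.4,  89.7,  -0. ,  72. ,  -1.1]), 'qvel': array([-0.1,  0.1, -0. ,  0.2, -0. ,  0.1]), 'effort': array([ -0. , -41.2, -23.2,   0.1,   0. ,  -0. ]), 'ee_pos': array([ 253.4, -515.5,  188.1]), 'ee_rot': array([-179.9,   -0. ,   26.2]), 'force': array([0.2, 0.5, 0.5]), 'torque': array([-0., -0.,  0.]), 'gripper_force': 0.0, 'gripper_width': 91.11342213332482} 18.8
top jar mask 0.69 [245.1 223.1  56.   45.6] [589.7 192.   12.5] [561.9 144.8  -6.9] [670.6 281.   48. ] [65.  62.6 58.6]
top jar mask 0.17 [352.8 233.6  26.1  22.7] [573.6 -42.2  99.5] [551.4 -86.   -1.6] [610.7 -23.1 107.4] [184.7 147.8  93.1]
top jar lm 0.54 [352.2 183.1] [709.9 -57.8   5. ]
top lid mask 0.77 [237.2 206.   55.9  54. ] [634.2 223.5  97.1] [576.  163.7  -2.2] [711.5 287.1 134.7] [172.3 164.7 157.6]
top lid lm 0.78 [235.7 204.1] [634.3 224.  127.6]
top lid_grip lm 0.55 [235.7 205.4] [631.2 223.9 128.2]
top cutting_board mask 0.80 [208.5 285.5  97.6  66.2] [445.5 302.9   9.2] [364.1 185.9  -1.5] [527.  419.   17.3] [232.6 227.2 210.4]
top cutting_board mask 0.48 [250.3 22
[... 2437 characters left out ...]
k 0.56 [350.8 255.4  39.   25.8] [453.1  81.4  31.8] [425.7 -11.1  -2.9] [503.3 113.1  40.3] [199.4 145.4  62.4]
scene potato lm 0.95 [229.8 223.1] [659.9 216.1 127.4]
scene potato lm 0.92 [294.6 242.7] [578.4  98.8  29.7]
scene potato lm 0.83 [351.3 263.3] [439.4  97.7  30.9]
scene mug mask 0.78 [283.4 191.8  34.8  47.3] [698.3 -25.5  66.3] [ 658.4 -520.8 -234.3] [941.1   7.9  96.6] [196.6 182.1 152.9]
scene mug lm 0.56 [282.9 206.6] [680.8 -12.4  29.3]
scene mug lm 0.23 [326.8 221.4] [564.7 -33.7  12.2]
scene spice_jar mask 0.61 [324.5 205.2  17.3  44.3] [569.8 -32.7  62.8] [550.3 -70.7  -0.5] [601.6 -21.4 102.3] [179.6 138.2  78.1]
scene spice_jar lm 0.82 [323.9 220. ] [570.5 -28.9  17.2]
```

```bash
python3 - <<'E'
from h import *
np.set_printoptions(precision=1,suppress=True)
f=grab_frame("top")
P=cloud(f,np.ones((420,560),bool))
def near(c,r,z0,z1): return P[(np.hypot(P[:,0]-c[0],P[:,1]-c[1])<r)&(P[:,2]>z0)&(P[:,2]<z1)]
def rect(Q):
    r=cv2.minAreaRect(Q[:,:2].astype(np.float32)); return r
c=(632,225)
for z0,z1 in [(92,102),(122,136)]:
    Q=near(c,80,z0,z1); print('lid',z0,len(Q),cv2.minEnclosingCircle(Q[:,:2].astype(np.float32)),Q.mean(0),np.median(Q[:,2]))
Q=near((456,68),70,12,50); print('potato',len(Q),rect(Q),Q.mean(0),Q[:,2].max(),np.linalg.eigh(np.cov(Q[:,:2].T)))
Q=near((445,303),170,5,14); m=(Q[:,0]<545)&(Q[:,1]>150); print('board',rect(Q[m]),Q[m].mean(0))
big=cv2.resize(f['img'][120:350,130:410],None,fx=2.6,fy=2.6,interpolation=3)
cv2.imwrite('pics/a.png',big[:,:,::-1])
E
```

```text
lid 92 1707 ((639.5799560546875, 225.68328857421875), 62.8675537109375) [637.3 225.1  96.6] 96.62160354236723
lid 122 484 ((638.9986572265625, 225.62672424316406), 28.194076538085938) [638.9 225.5 128.4] 128.3885277887547
potato 796 ((456.5036315917969, 69.73810577392578), (62.790042877197266, 83.39940643310547), 5.953625202178955) [457.7  68.9  33.7] 43.81668849182037 EighResult(eigenvalues=array([277.4, 504.4]), eigenvectors=array([[-1. , -0.1],
       [-0.1,  1. ]]))
board ((421.20684814453125, 311.11444091796875), (246.79457092285156, 311.42059326171875), 1.4284234046936035) [443.8 303.2   9.2]
```

View pics/a.png

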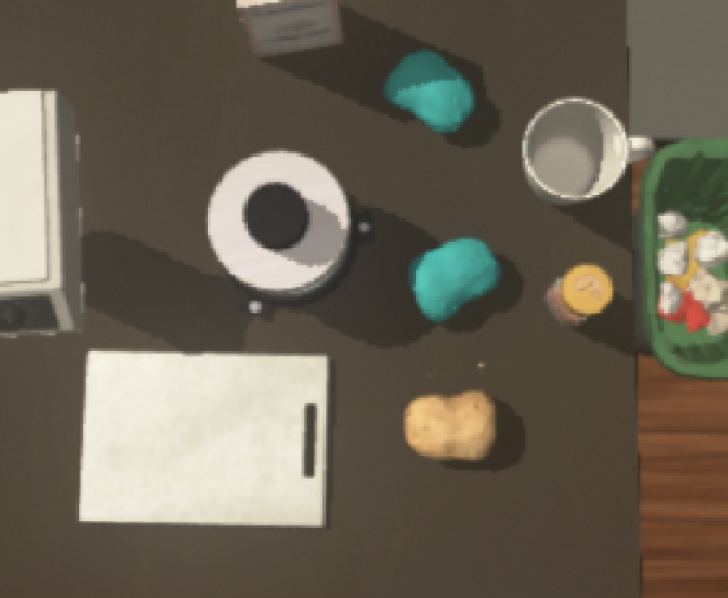

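View pics/scene1.png

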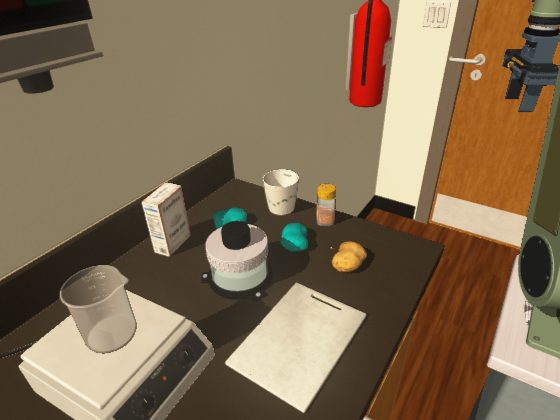

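The top crop shows these candidates for the potato:
- a brown one at crop (450,425), full picture (301,281)
- a turquoise one at (305,228)
- a turquoise one at (296,155)

I choose the brown one, and this crop already confirms it. The lid is at crop (279,222), its grip at (275,215) and the board at (205,440). In world coordinates the lid axis is about (639, 225.5), with the top face at 96 and the grip top at 128, which matches the given sizes. The scene picture agrees.

Call:
move_arm(plan=[{"x": 37,"y": -27},{"x": 37,"y": -27},{"x": 37,"y": -27},{"x": 37,"y": -27},{"x": 37,"y": -27},{"x": 37,"y": -27},{"x": 37,"y": -27},{"x": 37,"y": -27},{"x": 37,"y": -27},{"x": 37,"y": -27}], grip=1)

```text
schema error: expected keys x, y, z, rx, ry, rz
```

Call:
move_arm(plan=[{"x": 37,"y": -27},{"x": 37,"y": -27},{"x": 37,"y": -27},{"x": 37,"y": -27},{"x": 37,"y": -27},{"x": 37,"y": -27},{"x": 37,"y": -27},{"rz": -0.14},{"rz": -0.14},{"rz": -0.14}])

```text
schema error: expected keys x, y, z, rx, ry, rz
```

Call:
move_arm(plan=[{"rz": -0.14},{"rz": -0.14},{"rz": -0.15},{},{}])

```text
schema error: expected keys x, y, z, rx, ry, rz
```

```bash
cat >> h.py <<'E'
from scipy.spatial.transform import Rotation as Ro
def to(x,y,z):
    s=state(); R=Ro.from_euler('xyz',s['ee_rot'],degrees=True).as_matrix()
    print('pose',s['ee_pos'],s['ee_rot'],'q6',s['qpos'][5],'F',s['force'],'w',s['gripper_width'],'gf',s['gripper_force'],'t',s['time_s'])
    print('tool delta',R.T@(np.array([x,y,z])-s['ee_pos']))
E
python3 - <<'E'
from h import *
np.set_printoptions(precision=1,suppress=True)
to(639,225.5,150)
f=grab_frame("wrist")
P=cloud(f,np.ones((420,560),bool))
c=(639,225)
for z0,z1 in [(92,102),(122,136)]:
    Q=P[(np.hypot(P[:,0]-c[0],P[:,1]-c[1])<75)&(P[:,2]>z0)&(P[:,2]<z1)]; print('lid',z0,len(Q),cv2.minEnclosingCircle(Q[:,:2].astype(np.float32)),Q.min(0),Q.max(0),np.median(Q[:,2]))
for m in landmark_of("wrist","lid_grip")[:2]: print(m['p'],world(f,*m['point'],plane=128))
cv2.imwrite('pics/w1.png',f['img'][:,:,::-1])
E
```

```text
pose [ 253.6 -516.1  189. ] [180.    0.   26.2] q6 -1.145620573106402 F [ 0.  -0.1  0.3] w 91.38003049607136 gf 0.0 t 1.55
tool delta [ 673.  -495.6   38.9]Traceback (most recent call last):
  File "<stdin>", line 8, in <module>
    return umr_minimum(a, axis, None, out, keepdims, initial, where)
ValueError: zero-size array to reduction operation minimum which has no identity
```

All six keys are required in every row.

Call:
move_arm(plan=[{"x": 37,"y": -27,"z": 0,"rx": 0,"ry": 0,"rz": 0},{"x": 37,"y": -27,"z": 0,"rx": 0,"ry": 0,"rz": 0},{"x": 37,"y": -27,"z": 0,"rx": 0,"ry": 0,"rz": 0},{"x": 37,"y": -27,"z": 0,"rx": 0,"ry": 0,"rz": 0},{"x": 37,"y": -27,"z": 0,"rx": 0,"ry": 0,"rz": 0},{"x": 37,"y": -27,"z": 0,"rx": 0,"ry": 0,"rz": 0},{"x": 37,"y": -27,"z": 0,"rx": 0,"ry": 0,"rz": 0},{"x": 37,"y": -27,"z": 0,"rx": 0,"ry": 0,"rz": 0},{"x": 37,"y": -27,"z": 0,"rx": 0,"ry": 0,"rz": 0},{"x": 37,"y": -27,"z": 0,"rx": 0,"ry": 0,"rz": 0}], grip=1)

```text
time_s: 2.6
ee_pos: [467.3, -108.8, 189.2]
ee_rot: [180.0, -0.0, 26.2]
force: [0.7, 0.3, -0.2]
gripper_width: 91.0
gripper_force: 0.0
```

Call:
move_arm(plan=[{"x": 37,"y": -27,"z": 0,"rx": 0,"ry": 0,"rz": 0},{"x": 37,"y": -27,"z": 0,"rx": 0,"ry": 0,"rz": 0},{"x": 37,"y": -27,"z": 0,"rx": 0,"ry": 0,"rz": 0},{"x": 37,"y": -27,"z": 0,"rx": 0,"ry": 0,"rz": 0},{"x": 37,"y": -27,"z": 0,"rx": 0,"ry": 0,"rz": 0},{"x": 37,"y": -27,"z": 0,"rx": 0,"ry": 0,"rz": 0},{"x": 37,"y": -27,"z": 0,"rx": 0,"ry": 0,"rz": 0},{"x": 0,"y": 0,"z": 0,"rx": 0,"ry": 0,"rz": -0.14},{"x": 0,"y": 0,"z": 0,"rx": 0,"ry": 0,"rz": -0.14},{"x": 0,"y": 0,"z": 0,"rx": 0,"ry": 0,"rz": -0.14}])

```text
time_s: 3.6
ee_pos: [615.7, 173.9, 188.5]
ee_rot: [-180.0, 0.0, 50.6]
force: [0.0, 0.8, -0.2]
gripper_width: 91.4
gripper_force: 0.0
```

Call:
move_arm(plan=[{"x": 0,"y": 0,"z": 0,"rx": 0,"ry": 0,"rz": -0.14},{"x": 0,"y": 0,"z": 0,"rx": 0,"ry": 0,"rz": -0.14},{"x": 0,"y": 0,"z": 0,"rx": 0,"ry": 0,"rz": -0.14},{"x": 0,"y": 0,"z": 0,"rx": 0,"ry": 0,"rz": 0},{"x": 0,"y": 0,"z": 0,"rx": 0,"ry": 0,"rz": 0}])

```text
time_s: 4.1
ee_pos: [615.7, 173.3, 188.9]
ee_rot: [-180.0, 0.0, 74.1]
force: [1.1, -0.7, 0.2]
gripper_width: 91.3
gripper_force: 0.0
```

```bash
python3 - <<'E'
from h import *
np.set_printoptions(precision=1,suppress=True)
to(639,225.5,150)
f=grab_frame("wrist")
cv2.imwrite('pics/w1.png',f['img'][:,:,::-1])
P=cloud(f,np.ones((420,560),bool))
c=(639,225)
for z0,z1 in [(92,102),(122,136)]:
    Q=P[(np.hypot(P[:,0]-c[0],P[:,1]-c[1])<75)&(P[:,2]>z0)&(P[:,2]<z1)]; print('lid',z0,len(Q))
    if len(Q): print(cv2.minEnclosingCircle(Q[:,:2].astype(np.float32)),Q.min(0),Q.max(0),np.median(Q[:,2]))
for m in landmark_of("wrist","lid_grip")[:2]: print(m['p'],world(f,*m['point'],plane=128))
E
```

```text
pose [615.7 173.3 188.9] [-180.     0.    74.1] q6 30.56062145758583 F [ 1.1 -0.7  0.2] w 91.34468924419161 gf 0.0 t 4.1
tool delta [56.6  8.2 38.9]
lid 92 16023
((641.6336059570312, 225.7877197265625), 63.02946853637695) [578.8 163.   94.5] [704.3 288.3 100.6] 97.67425837580588
lid 122 5276
((641.7015380859375, 225.80032348632812), 28.441404342651367) [613.3 197.5 124.4] [670.1 253.9 132.2] 129.57910714164504
0.85 [641.9 226.4 128. ]
```

View pics/w1.png

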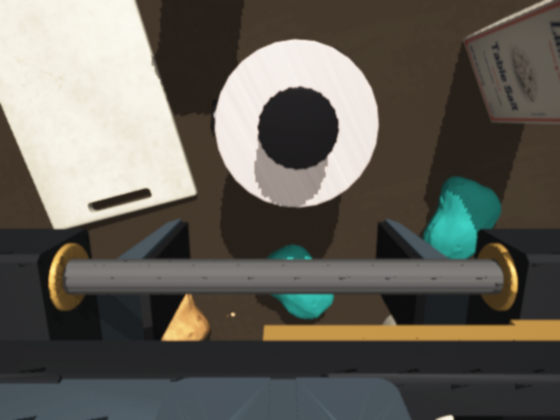

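The wrist view shows the lid at about (298,123) with its grip centred at (298,127). Its centre is near (641, 226), and the fingers are clear of everything. I'll move over it, descend and close gently.

Call:
move_arm(plan=[{"x": 28.6,"y": 4.8,"z": 0,"rx": 0,"ry": 0,"rz": 0},{"x": 28.6,"y": 4.8,"z": 0,"rx": 0,"ry": 0,"rz": 0},{"x": 0,"y": 0,"z": 20,"rx": 0,"ry": 0,"rz": 0},{"x": 0,"y": 0,"z": 20,"rx": 0,"ry": 0,"rz": 0},{"x": 0,"y": 0,"z": 20,"rx": 0,"ry": 0,"rz": 0},{"x": 0,"y": 0,"z": 15,"rx": 0,"ry": 0,"rz": 0},{"x": 0,"y": 0,"z": 8,"rx": 0,"ry": 0,"rz": 0},{"x": 0,"y": 0,"z": 5,"rx": 0,"ry": 0,"rz": 0},{"x": 0,"y": 0,"z": 0,"rx": 0,"ry": 0,"rz": 0}])

```text
time_s: 5.1
ee_pos: [640.3, 225.7, 100.7]
ee_rot: [-180.0, 0.0, 74.3]
force: [-0.2, 0.2, 0.2]
gripper_width: 90.8
gripper_force: 0.0
```

Call:
move_arm(plan=[{"x": 0,"y": 0,"z": 0,"rx": 0,"ry": 0,"rz": 0},{"x": 0,"y": 0,"z": 0,"rx": 0,"ry": 0,"rz": 0},{"x": 0,"y": 0,"z": 0,"rx": 0,"ry": 0,"rz": 0},{"x": 0,"y": 0,"z": 0,"rx": 0,"ry": 0,"rz": 0},{"x": 0,"y": 0,"z": 0,"rx": 0,"ry": 0,"rz": 0},{"x": 0,"y": 0,"z": 0,"rx": 0,"ry": 0,"rz": 0}], grip=0, squeeze=25)

```text
time_s: 5.7
ee_pos: [641.1, 225.7, 101.3]
ee_rot: [179.9, -0.0, 74.3]
force: [1.0, -1.4, -0.0]
gripper_width: 53.2
gripper_force: 25.0
```

Call:
move_arm(plan=[{"x": 0,"y": 0,"z": 0,"rx": 0,"ry": 0,"rz": 0},{"x": 0,"y": 0,"z": -0.2,"rx": 0,"ry": 0,"rz": -0.07},{"x": 0,"y": 0,"z": -0.4,"rx": 0,"ry": 0,"rz": -0.14},{"x": 0,"y": 0,"z": -0.4,"rx": 0,"ry": 0,"rz": -0.14}], squeeze=45)

```text
time_s: 6.1
ee_pos: [640.2, 225.9, 102.1]
ee_rot: [-180.0, -0.0, 94.7]
force: [-0.3, 0.7, 1.1]
gripper_width: 52.2
gripper_force: 45.0
```

```bash
python3 -c "
from h import *
print(state())"
```

```text
{'time_s': 6.1, 'qpos': array([1.84557269e+01, 3.09493008e+01, 8.18909205e+01, 2.19611425e-02,
       6.71799903e+01, 1.37826977e+01]), 'qvel': array([ 1.92033318e-02, -9.66872072e-02, -1.63306585e-01, -9.71627401e-02,
        3.78821608e-01, -7.95283933e+01]), 'effort': array([  0.05641961, -51.41906261, -22.12836921,   0.0706637 ,
         0.05712162,   1.10463995]), 'ee_pos': array([640.15528205, 225.90092852, 102.09125331]), 'ee_rot': array([-1.79975547e+02, -1.48408615e-02,  9.46645052e+01]), 'force': array([-0.30166552,  0.72118626,  1.13513567]), 'torque': array([ 0.03281656, -0.2132173 , -0.11899397]), 'gripper_force': 44.997994237788745, 'gripper_width': 52.204305771015605}
```

Call:
move_arm(plan=[{"x": 0,"y": 0,"z": -0.4,"rx": 0,"ry": 0,"rz": -0.14},{"x": 0,"y": 0,"z": -0.4,"rx": 0,"ry": 0,"rz": -0.14},{"x": 0,"y": 0,"z": -0.5,"rx": 0,"ry": 0,"rz": -0.14},{"x": 0,"y": 0,"z": -0.4,"rx": 0,"ry": 0,"rz": -0.14},{"x": 0,"y": 0,"z": -0.5,"rx": 0,"ry": 0,"rz": -0.14},{"x": 0,"y": 0,"z": -0.4,"rx": 0,"ry": 0,"rz": -0.14},{"x": 0,"y": 0,"z": -0.5,"rx": 0,"ry": 0,"rz": -0.14},{"x": 0,"y": 0,"z": 0,"rx": 0,"ry": 0,"rz": 0}])

```text
time_s: 6.9
ee_pos: [639.6, 225.7, 104.3]
ee_rot: [-179.9, -0.1, 150.5]
force: [-0.3, 0.5, -2.4]
gripper_width: 52.4
gripper_force: 45.0
```

Call:
move_arm(plan=[{"x": 0,"y": 0,"z": 0,"rx": 0,"ry": 0,"rz": 0},{"x": 0,"y": 0,"z": 0,"rx": 0,"ry": 0,"rz": 0},{"x": 0,"y": 0,"z": 0,"rx": 0,"ry": 0,"rz": 0},{"x": 0,"y": 0,"z": 0,"rx": 0,"ry": 0,"rz": 0}], grip=1)

```text
time_s: 7.3
ee_pos: [640.5, 225.8, 105.3]
ee_rot: [180.0, 0.0, 150.5]
force: [0.0, 0.2, 0.0]
gripper_width: 81.3
gripper_force: 0.0
```

Call:
move_arm(plan=[{"x": 0,"y": 0,"z": 0,"rx": 0,"ry": 0,"rz": 0.14},{"x": 0,"y": 0,"z": 0,"rx": 0,"ry": 0,"rz": 0.14},{"x": 0,"y": 0,"z": 0,"rx": 0,"ry": 0,"rz": 0.14},{"x": 0,"y": 0,"z": 0,"rx": 0,"ry": 0,"rz": 0.14},{"x": 0,"y": 0,"z": 0,"rx": 0,"ry": 0,"rz": 0.14},{"x": 0,"y": 0,"z": 0,"rx": 0,"ry": 0,"rz": 0.14},{"x": 0,"y": 0,"z": 0,"rx": 0,"ry": 0,"rz": 0.14},{"x": 0,"y": 0,"z": 0,"rx": 0,"ry": 0,"rz": 0.14},{"x": 0,"y": 0,"z": 0,"rx": 0,"ry": 0,"rz": 0.14},{"x": 0,"y": 0,"z": 0,"rx": 0,"ry": 0,"rz": 0}])

```text
time_s: 8.3
ee_pos: [640.5, 225.8, 105.2]
ee_rot: [180.0, -0.0, 78.3]
force: [0.6, 0.4, 0.6]
gripper_width: 91.0
gripper_force: 0.0
```

```bash
python3 - <<'E'
from h import *
f=grab_frame("top")
P=cloud(f,np.ones((420,560),bool))
Q=P[(np.hypot(P[:,0]-640,P[:,1]-225)<60)&(P[:,2]>88)&(P[:,2]<112)]
h,e=np.histogram(Q[:,2],bins=range(88,113)); print(list(zip(e,h)))
E
```

```text
[(np.int64(88), np.int64(0)), (np.int64(89), np.int64(0)), (np.int64(90), np.int64(0)), (np.int64(91), np.int64(1)), (np.int64(92), np.int64(2)), (np.int64(93), np.int64(4)), (np.int64(94), np.int64(13)), (np.int64(95), np.int64(28)), (np.int64(96), np.int64(39)), (np.int64(97), np.int64(49)), (np.int64(98), np.int64(55)), (np.int64(99), np.int64(35)), (np.int64(100), np.int64(29)), (np.int64(101), np.int64(12)), (np.int64(102), np.int64(2)), (np.int64(103), np.int64(2)), (np.int64(104), np.int64(2)), (np.int64(105), np.int64(3)), (np.int64(106), np.int64(2)), (np.int64(107), np.int64(2)), (np.int64(108), np.int64(1)), (np.int64(109), np.int64(1)), (np.int64(110), np.int64(0)), (np.int64(111), np.int64(2))]
```

The lid's top face is about 1.4 mm higher, which fits 4.2 mm of rise less the 3 mm of play. Next are twists 2 and 3.

Call:
move_arm(plan=[{"x": 0,"y": 0,"z": 3,"rx": 0,"ry": 0,"rz": 0},{"x": 0,"y": 0,"z": 0,"rx": 0,"ry": 0,"rz": 0},{"x": 0,"y": 0,"z": 0,"rx": 0,"ry": 0,"rz": 0},{"x": 0,"y": 0,"z": 0,"rx": 0,"ry": 0,"rz": 0},{"x": 0,"y": 0,"z": 0,"rx": 0,"ry": 0,"rz": 0},{"x": 0,"y": 0,"z": 0,"rx": 0,"ry": 0,"rz": 0},{"x": 0,"y": 0,"z": 0,"rx": 0,"ry": 0,"rz": 0}], grip=0)

```text
time_s: 9.05
ee_pos: [640.4, 225.8, 102.1]
ee_rot: [180.0, 0.0, 78.3]
force: [-0.4, -0.1, 0.5]
gripper_width: 52.4
gripper_force: 45.0
```

Call:
move_arm(plan=[{"x": 0,"y": 0,"z": -0.4,"rx": 0,"ry": 0,"rz": -0.14},{"x": 0,"y": 0,"z": -0.4,"rx": 0,"ry": 0,"rz": -0.14},{"x": 0,"y": 0,"z": -0.5,"rx": 0,"ry": 0,"rz": -0.14},{"x": 0,"y": 0,"z": -0.4,"rx": 0,"ry": 0,"rz": -0.14},{"x": 0,"y": 0,"z": -0.5,"rx": 0,"ry": 0,"rz": -0.14},{"x": 0,"y": 0,"z": -0.4,"rx": 0,"ry": 0,"rz": -0.14},{"x": 0,"y": 0,"z": -0.5,"rx": 0,"ry": 0,"rz": -0.14},{"x": 0,"y": 0,"z": -0.5,"rx": 0,"ry": 0,"rz": -0.14},{"x": 0,"y": 0,"z": -0.4,"rx": 0,"ry": 0,"rz": -0.14},{"x": 0,"y": 0,"z": 0,"rx": 0,"ry": 0,"rz": 0}])

```text
time_s: 10.05
ee_pos: [640.4, 225.7, 106.0]
ee_rot: [-180.0, 0.0, 150.5]
force: [-0.3, 0.8, -0.0]
gripper_width: 52.5
gripper_force: 45.0
```

Call:
move_arm(plan=[{"x": 0,"y": 0,"z": 0,"rx": 0,"ry": 0,"rz": 0},{"x": 0,"y": 0,"z": 0,"rx": 0,"ry": 0,"rz": 0},{"x": 0,"y": 0,"z": 0,"rx": 0,"ry": 0,"rz": 0},{"x": 0,"y": 0,"z": 0,"rx": 0,"ry": 0,"rz": 0}], grip=1)

```text
time_s: 10.45
ee_pos: [640.4, 225.8, 106.1]
ee_rot: [180.0, 0.0, 150.5]
force: [0.8, 0.6, -0.0]
gripper_width: 81.4
gripper_force: 0.0
```

Call:
move_arm(plan=[{"x": 0,"y": 0,"z": 0,"rx": 0,"ry": 0,"rz": 0.14},{"x": 0,"y": 0,"z": 0,"rx": 0,"ry": 0,"rz": 0.14},{"x": 0,"y": 0,"z": 0,"rx": 0,"ry": 0,"rz": 0.14},{"x": 0,"y": 0,"z": 0,"rx": 0,"ry": 0,"rz": 0.14},{"x": 0,"y": 0,"z": 0,"rx": 0,"ry": 0,"rz": 0.14},{"x": 0,"y": 0,"z": 0,"rx": 0,"ry": 0,"rz": 0.14},{"x": 0,"y": 0,"z": 0,"rx": 0,"ry": 0,"rz": 0.14},{"x": 0,"y": 0,"z": 0,"rx": 0,"ry": 0,"rz": 0.14},{"x": 0,"y": 0,"z": 0,"rx": 0,"ry": 0,"rz": 0.14},{"x": 0,"y": 0,"z": 0,"rx": 0,"ry": 0,"rz": 0}])

```text
time_s: 11.45
ee_pos: [640.4, 225.8, 106.0]
ee_rot: [180.0, 0.0, 78.3]
force: [0.7, -0.3, -0.0]
gripper_width: 91.1
gripper_force: 0.0
```

```bash
python3 - <<'E'
from h import *
f=grab_frame("top")
P=cloud(f,np.ones((420,560),bool))
Q=P[(np.hypot(P[:,0]-640,P[:,1]-225)<60)&(P[:,2]>88)&(P[:,2]<112)]
h,e=np.histogram(Q[:,2],bins=range(90,113)); print(h,np.median(Q[:,2]))
E
```

```text
[ 0  0  0  0  0  0  1  4 13 24 43 69 59 36 18  6  3  0  1  2  1  2] 101.83520237113542
```

Call:
move_arm(plan=[{"x": 0,"y": 0,"z": 1,"rx": 0,"ry": 0,"rz": 0},{"x": 0,"y": 0,"z": 0,"rx": 0,"ry": 0,"rz": 0},{"x": 0,"y": 0,"z": 0,"rx": 0,"ry": 0,"rz": 0},{"x": 0,"y": 0,"z": 0,"rx": 0,"ry": 0,"rz": 0},{"x": 0,"y": 0,"z": 0,"rx": 0,"ry": 0,"rz": 0},{"x": 0,"y": 0,"z": 0,"rx": 0,"ry": 0,"rz": 0},{"x": 0,"y": 0,"z": 0,"rx": 0,"ry": 0,"rz": 0}], grip=0)

```text
time_s: 12.2
ee_pos: [640.5, 225.8, 105.0]
ee_rot: [180.0, 0.0, 78.3]
force: [0.3, -0.4, 0.2]
gripper_width: 53.1
gripper_force: 45.0
```

Call:
move_arm(plan=[{"x": 0,"y": 0,"z": -0.4,"rx": 0,"ry": 0,"rz": -0.14},{"x": 0,"y": 0,"z": -0.4,"rx": 0,"ry": 0,"rz": -0.14},{"x": 0,"y": 0,"z": -0.5,"rx": 0,"ry": 0,"rz": -0.14},{"x": 0,"y": 0,"z": -0.4,"rx": 0,"ry": 0,"rz": -0.14},{"x": 0,"y": 0,"z": -0.5,"rx": 0,"ry": 0,"rz": -0.14},{"x": 0,"y": 0,"z": -0.4,"rx": 0,"ry": 0,"rz": -0.14},{"x": 0,"y": 0,"z": -0.5,"rx": 0,"ry": 0,"rz": -0.14},{"x": 0,"y": 0,"z": 0,"rx": 0,"ry": 0,"rz": -0.14},{"x": 0,"y": 0,"z": 0,"rx": 0,"ry": 0,"rz": -0.14},{"x": 0,"y": 0,"z": 0,"rx": 0,"ry": 0,"rz": 0}])

```text
time_s: 13.2
ee_pos: [641.0, 225.9, 109.0]
ee_rot: [179.9, 0.1, 150.5]
force: [0.6, -0.3, 3.5]
gripper_width: 53.0
gripper_force: 45.0
```

Call:
move_arm(plan=[{"x": 0,"y": 0,"z": -1,"rx": 0,"ry": 0,"rz": 0},{"x": 0,"y": 0,"z": -1,"rx": 0,"ry": 0,"rz": 0},{"x": 0,"y": 0,"z": -1,"rx": 0,"ry": 0,"rz": 0},{"x": 0,"y": 0,"z": -1,"rx": 0,"ry": 0,"rz": 0}])

```text
time_s: 13.6
ee_pos: [640.0, 225.7, 111.6]
ee_rot: [-179.9, -0.1, 150.5]
force: [-0.3, 0.1, -1.8]
gripper_width: 53.4
gripper_force: 45.0
```

The force is about the lid's own weight, so the lid is free. I'll lift it straight up.

Call:
move_arm(plan=[{"x": 0,"y": 0,"z": -8,"rx": 0,"ry": 0,"rz": 0},{"x": 0,"y": 0,"z": -8,"rx": 0,"ry": 0,"rz": 0},{"x": 0,"y": 0,"z": -10,"rx": 0,"ry": 0,"rz": 0},{"x": 0,"y": 0,"z": -12,"rx": 0,"ry": 0,"rz": 0},{"x": 0,"y": 0,"z": -15,"rx": 0,"ry": 0,"rz": 0},{"x": 0,"y": 0,"z": 0,"rx": 0,"ry": 0,"rz": 0},{"x": 0,"y": 0,"z": 0,"rx": 0,"ry": 0,"rz": 0}])

```text
time_s: 14.3
ee_pos: [640.5, 225.8, 165.8]
ee_rot: [180.0, 0.0, 150.5]
force: [-0.3, -0.8, -1.6]
gripper_width: 53.2
gripper_force: 45.0
```

```bash
python3 - <<'E'
from h import *
np.set_printoptions(precision=1,suppress=True)
f=grab_frame("scene"); cv2.imwrite('pics/s2.png',f['img'][:,:,::-1])
to(445,303,165)
f=grab_frame("top")
for m in masks_of("top","cutting_board")[:1]:
    m_=m['pixels'].astype(np.uint8); c=max(cv2.findContours(m_,0,2)[0],key=cv2.contourArea)
    q=cv2.boxPoints(cv2.minAreaRect(c)); W=np.array([world(f,*p,plane=9) for p in q]); print(W,W.mean(0))
P=cloud(f,np.ones((420,560),bool))
for z0 in (125,145):
  Q=P[(np.hypot(P[:,0]-640,P[:,1]-225)<75)&(P[:,2]>z0)&(P[:,2]<z0+18)];print(np.median(Q,0))
E
```

```text
pose [640.1 225.6 165. ] [-180.    -0.   150.5] q6 -42.04926355128229 F [-0.6 -0.  -1.7] w 53.20250273105587 gf 44.999324415111914 t 14.35
tool delta [207.9 -28.8   0. ]
[[526.5 422.1   9. ]
 [526.9 307.8   9. ]
 [366.4 304.1   9. ]
 [365.9 416.3   9. ]] [446.4 362.6   9. ]
[577.7 242.5 139.2]
[600.  250.2 161.3]
```

View pics/s2.png

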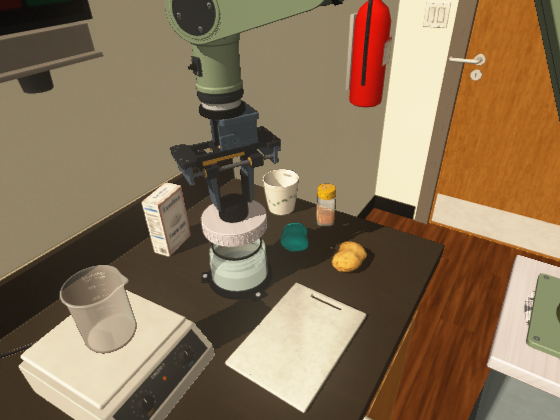

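The lid is held level above the jar at scene (235,222), the jar is open below it, and the board is clear. I'll carry the lid to the board's centre at (446, 303).

Call:
move_arm(plan=[{"x": 20,"y": -3,"z": 0,"rx": 0,"ry": 0,"rz": 0},{"x": 35,"y": -5,"z": 0,"rx": 0,"ry": 0,"rz": 0},{"x": 35,"y": -5,"z": 0,"rx": 0,"ry": 0,"rz": 0},{"x": 35,"y": -5,"z": 0,"rx": 0,"ry": 0,"rz": 0},{"x": 35,"y": -5,"z": 15,"rx": 0,"ry": 0,"rz": 0},{"x": 32,"y": -4,"z": 20,"rx": 0,"ry": 0,"rz": 0},{"x": 15,"y": -2,"z": 20,"rx": 0,"ry": 0,"rz": 0},{"x": 0,"y": 0,"z": 25,"rx": 0,"ry": 0,"rz": 0},{"x": 0,"y": 0,"z": 20,"rx": 0,"ry": 0,"rz": 0},{"x": 0,"y": 0,"z": 10,"rx": 0,"ry": 0,"rz": 0}])

```text
time_s: 15.45
ee_pos: [444.5, 301.7, 53.1]
ee_rot: [-179.8, -0.1, 150.5]
force: [0.1, -0.2, -2.0]
gripper_width: 52.9
gripper_force: 45.0
```

Call:
move_arm(plan=[{"x": 0,"y": 0,"z": 4,"rx": 0,"ry": 0,"rz": 0},{"x": 0,"y": 0,"z": 2,"rx": 0,"ry": 0,"rz": 0},{"x": 0,"y": 0,"z": 2,"rx": 0,"ry": 0,"rz": 0},{"x": 0,"y": 0,"z": 0,"rx": 0,"ry": 0,"rz": 0},{"x": 0,"y": 0,"z": 0,"rx": 0,"ry": 0,"rz": 0}])

```text
time_s: 15.95
ee_pos: [446.4, 302.6, 47.7]
ee_rot: [179.9, 0.0, 150.5]
force: [1.0, -0.4, -1.7]
gripper_width: 53.0
gripper_force: 45.0
```

```bash
python3 - <<'E'
from h import *
np.set_printoptions(precision=1,suppress=True)
to(446,303,42)
f=grab_frame("scene"); cv2.imwrite('pics/s3.png',cv2.resize(f['img'][200:420,180:400],None,fx=2.5,fy=2.5)[:,:,::-1])
for m in masks_of("scene","lid")[:1]:
    P=cloud(f,m['pixels']); Q=P[(np.hypot(P[:,0]-446,P[:,1]-303)<70)]; print(np.histogram(Q[:,2],bins=range(0,80,2)))
E
```

```text
pose [446.4 302.6  47.7] [179.9   0.  150.5] q6 -27.57416158159109 F [ 1.  -0.4 -1.7] w 52.9707726367603 gf 44.99941580928862 t 15.95
tool delta [0.5 0.1 5.7]
(array([   0,    0,    0,    0,    0,    0,    0,    6,   31,   37,   45,
         46,   52,   54,   50,   45,   56,   56,   58,   70,   96, 1150,
        721,   32,   19,   24,   25,   22,   26,   18,   24,   26,   18,
         19,   20,   21,   44,  314,  205]), array([ 0,  2,  4,  6,  8, 10, 12, 14, 16, 18, 20, 22, 24, 26, 28, 30, 32,
       34, 36, 38, 40, 42, 44, 46, 48, 50, 52, 54, 56, 58, 60, 62, 64, 66,
       68, 70, 72, 74, 76, 78]))
```

View pics/s3.png

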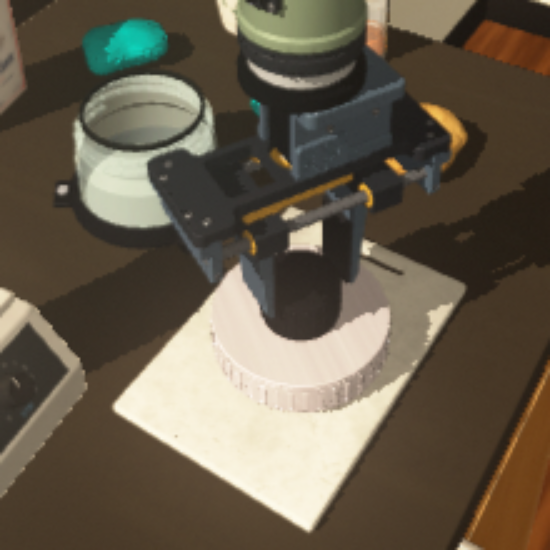

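The crop shows the lid level at (300,320), well inside the board. Its top face is at about 44 and should be 38, so there are about 5–6 mm to go.

Call:
move_arm(plan=[{"x": 0,"y": 0,"z": 2,"rx": 0,"ry": 0,"rz": 0},{"x": 0,"y": 0,"z": 1,"rx": 0,"ry": 0,"rz": 0},{"x": 0,"y": 0,"z": 1,"rx": 0,"ry": 0,"rz": 0},{"x": 0,"y": 0,"z": 0.5,"rx": 0,"ry": 0,"rz": 0},{"x": 0,"y": 0,"z": 0,"rx": 0,"ry": 0,"rz": 0},{"x": 0,"y": 0,"z": 0,"rx": 0,"ry": 0,"rz": 0}])

```text
time_s: 16.65
ee_pos: [445.9, 302.5, 42.6]
ee_rot: [-180.0, 0.0, 150.5]
force: [0.1, 0.5, -0.9]
gripper_width: 52.9
gripper_force: 45.0
```

Call:
move_arm(plan=[{"x": 0,"y": 0,"z": 0.5,"rx": 0,"ry": 0,"rz": 0},{"x": 0,"y": 0,"z": 0,"rx": 0,"ry": 0,"rz": 0},{"x": 0,"y": 0,"z": 0,"rx": 0,"ry": 0,"rz": 0}])

```text
time_s: 16.95
ee_pos: [446.0, 302.4, 42.1]
ee_rot: [-180.0, 0.0, 150.5]
force: [-0.4, 0.1, -2.4]
gripper_width: 52.8
gripper_force: 45.0
```

Call:
move_arm(plan=[{"x": 0,"y": 0,"z": 0.5,"rx": 0,"ry": 0,"rz": 0},{"x": 0,"y": 0,"z": 0.5,"rx": 0,"ry": 0,"rz": 0},{"x": 0,"y": 0,"z": 0,"rx": 0,"ry": 0,"rz": 0},{"x": 0,"y": 0,"z": 0,"rx": 0,"ry": 0,"rz": 0}])

```text
time_s: 17.35
ee_pos: [446.0, 302.4, 41.1]
ee_rot: [-180.0, 0.0, 150.5]
force: [0.1, -1.2, -2.0]
gripper_width: 52.7
gripper_force: 45.0
```

Call:
move_arm(plan=[{"x": 0,"y": 0,"z": 0.5,"rx": 0,"ry": 0,"rz": 0},{"x": 0,"y": 0,"z": 0.5,"rx": 0,"ry": 0,"rz": 0},{"x": 0,"y": 0,"z": 0,"rx": 0,"ry": 0,"rz": 0},{"x": 0,"y": 0,"z": 0,"rx": 0,"ry": 0,"rz": 0}])

```text
time_s: 17.75
ee_pos: [446.0, 302.5, 40.9]
ee_rot: [180.0, 0.0, 150.5]
force: [-2.1, -2.2, 5.2]
gripper_width: 52.9
gripper_force: 45.0
```

The force is now +5 N, so the lid is on the board. I'll release it and rise.

Call:
move_arm(plan=[{"x": 0,"y": 0,"z": 0,"rx": 0,"ry": 0,"rz": 0},{"x": 0,"y": 0,"z": 0,"rx": 0,"ry": 0,"rz": 0},{"x": 0,"y": 0,"z": 0,"rx": 0,"ry": 0,"rz": 0},{"x": 0,"y": 0,"z": 0,"rx": 0,"ry": 0,"rz": 0},{"x": 0,"y": 0,"z": 0,"rx": 0,"ry": 0,"rz": 0}], grip=1)

```text
time_s: 18.25
ee_pos: [446.0, 302.4, 40.0]
ee_rot: [-180.0, 0.0, 150.5]
force: [-1.0, -0.3, -0.4]
gripper_width: 89.7
gripper_force: 0.0
```

Call:
move_arm(plan=[{"x": 0,"y": 0,"z": -10,"rx": 0,"ry": 0,"rz": 0},{"x": 0,"y": 0,"z": -25,"rx": 0,"ry": 0,"rz": 0},{"x": 0,"y": 0,"z": -40,"rx": 0,"ry": 0,"rz": 0},{"x": 0,"y": 0,"z": -40,"rx": 0,"ry": 0,"rz": 0},{"x": 0,"y": 0,"z": 0,"rx": 0,"ry": 0,"rz": 0.15},{"x": 0,"y": 0,"z": 0,"rx": 0,"ry": 0,"rz": 0.15},{"x": 0,"y": 0,"z": 0,"rx": 0,"ry": 0,"rz": 0.15},{"x": 0,"y": 0,"z": 0,"rx": 0,"ry": 0,"rz": 0.15},{"x": 0,"y": 0,"z": 0,"rx": 0,"ry": 0,"rz": 0.15},{"x": 0,"y": 0,"z": 0,"rx": 0,"ry": 0,"rz": 0.15}])

```text
time_s: 19.25
ee_pos: [446.0, 302.5, 155.9]
ee_rot: [180.0, -0.0, 98.6]
force: [0.2, -0.0, 0.4]
gripper_width: 91.3
gripper_force: 0.0
```

Call:
move_arm(plan=[{"x": 0,"y": 0,"z": 0,"rx": 0,"ry": 0,"rz": 0.05},{"x": -40,"y": 0,"z": 0,"rx": 0,"ry": 0,"rz": 0},{"x": -40,"y": 0,"z": 0,"rx": 0,"ry": 0,"rz": 0},{"x": -40,"y": 0,"z": 0,"rx": 0,"ry": 0,"rz": 0},{"x": -40,"y": 0,"z": 0,"rx": 0,"ry": 0,"rz": 0},{"x": -20,"y": 0,"z": 0,"rx": 0,"ry": 0,"rz": 0},{"x": 0,"y": 0,"z": 0,"rx": 0,"ry": 0,"rz": 0},{"x": 0,"y": 0,"z": 0,"rx": 0,"ry": 0,"rz": 0}])

```text
time_s: 20.05
ee_pos: [465.2, 123.6, 155.7]
ee_rot: [179.9, -0.0, 96.0]
force: [0.0, -0.2, 0.4]
gripper_width: 91.0
gripper_force: 0.0
```

```bash
python3 - <<'E'
from h import *
np.set_printoptions(precision=1,suppress=True)
to(457,69,100)
for c in("top","wrist"):
    f=grab_frame(c); P=cloud(f,np.ones((420,560),bool))
    if c=="wrist": cv2.imwrite('pics/w2.png',f['img'][:,:,::-1])
    for lo in (12,18,24):
        Q=P[(np.hypot(P[:,0]-457,P[:,1]-69)<65)&(P[:,2]>lo)&(P[:,2]<50)]
        if len(Q)>20: print(c,lo,len(Q),cv2.minAreaRect(Q[:,:2].astype(np.float32)),Q.mean(0),Q.max(0))
    Q=P[(np.hypot(P[:,0]-446,P[:,1]-303)<68)&(P[:,2]>33)&(P[:,2]<44)]
    if len(Q)>200:
        A=np.c_[Q[:,:2],np.ones(len(Q))]; k=np.linalg.lstsq(A,Q[:,2],rcond=None)[0]; print(c,'lid',Q.mean(0),'slope',k[:2]*1000)
E
```

```text
pose [465.2 123.6 155.7] [179.9  -0.   96. ] q6 7.471717427623072 F [ 0.  -0.2  0.4] w 91.03854513744326 gf 0.0 t 20.05
tool delta [-53.5 -13.9  55.7]
top lid [443.6 301.   38. ] slope [-0.6 -2.4]
wrist 12 3219 ((457.0885314941406, 85.17742919921875), (61.90930938720703, 54.28919982910156), 4.936124801635742) [458.7  87.   33.5] [489.2 112.4  41.6]
wrist 18 3207 ((457.0885314941406, 85.17742919921875), (61.90930938720703, 54.28919982910156), 4.936124801635742) [458.7  86.9  33.6] [489.2 112.4  41.6]
wrist 24 3099 ((456.6387939453125, 85.50899505615234), (62.35074234008789, 53.57183837890625), 6.28736686706543) [458.3  86.5  34. ] [487.9 112.4  41.6]
wrist lid [450.7 261.7  38.9] slope [-1.3 16.3]
```

View pics/w2.png

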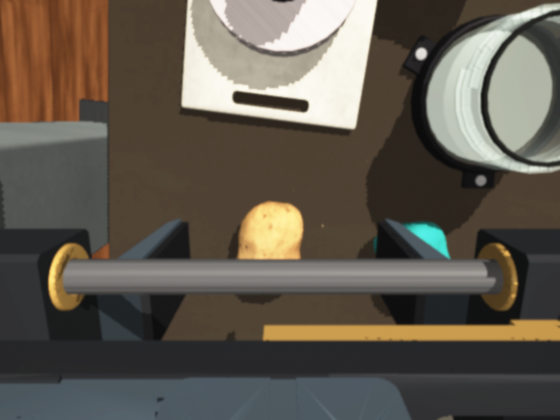

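The lid lies flat: its top face is at 38 and the slope is negligible. The wrist view shows the brown potato at (270,235), centre about (457, 69.5), and the turquoise one outside the fingers at (420,238). I'll go over the brown potato, then descend.

Call:
move_arm(plan=[{"x": -26.5,"y": -6.8,"z": 0,"rx": 0,"ry": 0,"rz": 0},{"x": -26.5,"y": -6.8,"z": 0,"rx": 0,"ry": 0,"rz": 0},{"x": 0,"y": 0,"z": 30,"rx": 0,"ry": 0,"rz": 0},{"x": 0,"y": 0,"z": 30,"rx": 0,"ry": 0,"rz": 0},{"x": 0,"y": 0,"z": 30,"rx": 0,"ry": 0,"rz": 0},{"x": 0,"y": 0,"z": 30,"rx": 0,"ry": 0,"rz": 0},{"x": 0,"y": 0,"z": 20,"rx": 0,"ry": 0,"rz": 0},{"x": 0,"y": 0,"z": 10,"rx": 0,"ry": 0,"rz": 0},{"x": 0,"y": 0,"z": 0,"rx": 0,"ry": 0,"rz": 0}])

```text
time_s: 21.05
ee_pos: [456.4, 70.0, 4.2]
ee_rot: [-179.9, 0.0, 96.1]
force: [0.1, -0.6, 0.2]
gripper_width: 91.0
gripper_force: 0.0
```

Call:
move_arm(plan=[{"x": 0,"y": 0,"z": 0.5,"rx": 0,"ry": 0,"rz": 0},{"x": 0,"y": 0,"z": 0,"rx": 0,"ry": 0,"rz": 0},{"x": 0,"y": 0,"z": 0,"rx": 0,"ry": 0,"rz": 0},{"x": 0,"y": 0,"z": 0,"rx": 0,"ry": 0,"rz": 0},{"x": 0,"y": 0,"z": 0,"rx": 0,"ry": 0,"rz": 0},{"x": 0,"y": 0,"z": 0,"rx": 0,"ry": 0,"rz": 0}], grip=0, squeeze=20)

```text
time_s: 21.65
ee_pos: [457.9, 69.3, 5.4]
ee_rot: [179.9, 0.0, 96.1]
force: [-2.9, -0.4, 16.4]
gripper_width: 47.2
gripper_force: 18.0
```

Call:
move_arm(plan=[{"x": 0,"y": 0,"z": -10,"rx": 0,"ry": 0,"rz": 0},{"x": 0,"y": 0,"z": -20,"rx": 0,"ry": 0,"rz": 0},{"x": 0,"y": 0,"z": -40,"rx": 0,"ry": 0,"rz": 0},{"x": 0,"y": 0,"z": -40,"rx": 0,"ry": 0,"rz": 0},{"x": 0,"y": 0,"z": -40,"rx": 0,"ry": 0,"rz": 0},{"x": 0,"y": 0,"z": 0,"rx": 0,"ry": 0,"rz": 0},{"x": 0,"y": 0,"z": 0,"rx": 0,"ry": 0,"rz": 0}])

```text
time_s: 22.35
ee_pos: [457.2, 69.3, 155.5]
ee_rot: [179.9, 0.0, 96.1]
force: [0.4, 0.6, -0.2]
gripper_width: 0.4
gripper_force: 0.0
```

```bash
python3 - <<'E'
from h import *
np.set_printoptions(precision=1,suppress=True)
to(640.5,225.8,154)
f=grab_frame("top"); P=cloud(f,np.ones((420,560),bool))
for lo,hi in((82,100),(88,100)):
    Q=P[(np.hypot(P[:,0]-640,P[:,1]-226)<75)&(P[:,2]>lo)&(P[:,2]<hi)]
    if len(Q)>10: print('rim',len(Q),cv2.minEnclosingCircle(Q[:,:2].astype(np.float32)),Q.mean(0))
f=grab_frame("wrist"); cv2.imwrite('pics/w3.png',f['img'][:,:,::-1])
f=grab_frame("scene"); P=cloud(f,masks_of("scene","potato")[0]['pixels']);
for m in masks_of("scene","potato"): P=cloud(f,m['pixels']); print(m['p'],np.median(P,0),np.percentile(P,[3,97],axis=0),f['img'][m['pixels']].mean(0))
E
```

```text
pose [457.2  69.3 155.5] [179.9   0.   96.1] q6 1.1323326094703696 F [ 0.4  0.6 -0.2] w 0.42602545037185585 gf 0.0 t 22.35
tool delta [136.2 198.8   1.8]
rim 395 ((638.4591674804688, 225.46701049804688), 56.88626480102539) [635.7 224.7  89.8]
rim 239 ((640.6810913085938, 223.36627197265625), 54.02827453613281) [638.2 224.8  93.5]
0.78 [768.9  95.5  30.3] [[741.6  54.4   0. ]
 [811.  129.1  38.5]] [ 27.  126.6 109.8]
0.65 [451.3  82.6  32. ] [[427.1  41.5  15.2]
 [480.3 110.2  38.7]] [215.4 160.9  69.4]
0.57 [590.   84.4  31.3] [[559.3  32.4  -0.3]
 [628.4 106.1  38.6]] [ 25.  150.1 130.7]
0.16 [569.7 -33.1  62.1] [[552.9 -64.9   2.5]
 [597.  -23.5 100.6]] [189.6 148.   84.5]
```

The grasp slipped: the fingers rode up over the potato and are now shut. I'll look at where it lies.

Call:
move_arm(plan=[{"x": -30,"y": 0,"z": 0,"rx": 0,"ry": 0,"rz": 0},{"x": -30,"y": 0,"z": 0,"rx": 0,"ry": 0,"rz": 0},{"x": -20,"y": 0,"z": 0,"rx": 0,"ry": 0,"rz": 0},{"x": 0,"y": 0,"z": 0,"rx": 0,"ry": 0,"rz": 0},{"x": 0,"y": 0,"z": 0,"rx": 0,"ry": 0,"rz": 0}], grip=1)

```text
time_s: 23.1
ee_pos: [465.1, -10.1, 153.9]
ee_rot: [-179.9, -0.0, 96.0]
force: [-0.5, 0.5, 0.0]
gripper_width: 37.7
gripper_force: 0.0
```

```bash
python3 - <<'E'
from h import *
np.set_printoptions(precision=1,suppress=True)
f=grab_frame("wrist"); cv2.imwrite('pics/w4.png',f['img'][:,:,::-1])
P=cloud(f,np.ones((420,560),bool))
Q=P[(np.hypot(P[:,0]-457,P[:,1]-69)<65)&(P[:,2]>8)&(P[:,2]<50)]
print(len(Q),cv2.minAreaRect(Q[:,:2].astype(np.float32)),Q.mean(0),np.percentile(Q,[0.5,99.5],axis=0))
for y in range(25,115,8):
    S=Q[abs(Q[:,1]-y)<4]; 
    if len(S)>10: print(y,np.percentile(S[:,0],[1,99]),S[:,2].max(), [np.percentile(S[S[:,2]>h][:,0],[1,99]) for h in (28,34) if (S[:,2]>h).sum()>5])
to(457,69,155)
E
```

```text
6588 ((456.75482177734375, 68.5853042602539), (63.993289947509766, 85.1545639038086), 6.596738338470459) [458.4  68.5  34.8] [[428.2  28.6  22.5]
 [489.6 109.9  41. ]]
25 [448.1 476.5] 33.33350841183995 [array([448. , 474.8])]
33 [433.7 488.6] 40.025329456212084 [array([437.9, 483.8]), array([444.7, 477.9])]
41 [428.8 490.7] 41.48697678629647 [array([432.5, 488.8]), array([438.7, 481.1])]
49 [427.5 490.2] 41.88441305269084 [array([430.5, 488.6]), array([437.5, 481.7])]
57 [428.5 488.4] 41.22553570627915 [array([430.6, 485.2]), array([438.2, 479.6])]
65 [429.  485.5] 40.87556478677179 [array([430.2, 482.7]), array([437.7, 477.2])]
73 [428.2 484.9] 42.47843413816435 [array([429.7, 482.4]), array([435.1, 476.6])]
81 [428.4 485.5] 41.88618705219963 [array([430.1, 483.8]), array([435.3, 475.6])]
89 [429.7 485.5] 40.616005214752704 [array([431.2, 483.6]), array([436.6, 475.5])]
97 [433.  484.1] 39.17105177378395 [array([434.1, 481.2]), array([441. , 472.7])]
105 [437.4 480.6] 35.648824053957924 [array([438.8, 477. ]), array([453.4, 466.6])]
113 [446.7 473.4] 31.66137042970209 [array([446.3, 467.8])]
pose [465.2  -9.7 154.1] [-179.9   -0.    96.1] q6 -8.706731651536213 F [-0.3  0.  -0.6] w 41.51512778010608 gf 0.0 t 23.15
tool delta [79.1  0.2 -0.9]
```

View pics/w4.png

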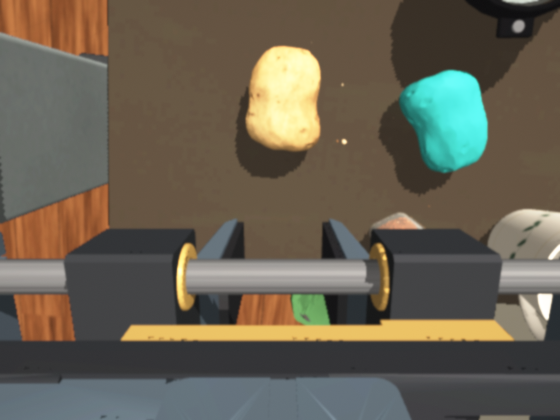

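The potato hasn't moved; it is at wrist (285,98), centre about (457, 69). The pads closed above its widest height, so I'll grip lower.

Call:
move_arm(plan=[{"x": 40,"y": 0,"z": 0,"rx": 0,"ry": 0,"rz": 0},{"x": 39,"y": 0,"z": 0,"rx": 0,"ry": 0,"rz": 0},{"x": 0,"y": 0,"z": 30,"rx": 0,"ry": 0,"rz": 0},{"x": 0,"y": 0,"z": 30,"rx": 0,"ry": 0,"rz": 0},{"x": 0,"y": 0,"z": 30,"rx": 0,"ry": 0,"rz": 0},{"x": 0,"y": 0,"z": 30,"rx": 0,"ry": 0,"rz": 0},{"x": 0,"y": 0,"z": 20,"rx": 0,"ry": 0,"rz": 0},{"x": 0,"y": 0,"z": 10,"rx": 0,"ry": 0,"rz": 0},{"x": 0,"y": 0,"z": 0,"rx": 0,"ry": 0,"rz": 0},{"x": 0,"y": 0,"z": 0,"rx": 0,"ry": 0,"rz": 0}])

```text
time_s: 24.15
ee_pos: [457.8, 68.8, 5.2]
ee_rot: [179.9, 0.0, 96.1]
force: [-0.5, 0.5, 0.6]
gripper_width: 91.1
gripper_force: 0.0
```

Call:
move_arm(plan=[{"x": 0,"y": 0,"z": 2,"rx": 0,"ry": 0,"rz": 0},{"x": 0,"y": 0,"z": 1.5,"rx": 0,"ry": 0,"rz": 0},{"x": 0,"y": 0,"z": 0,"rx": 0,"ry": 0,"rz": 0},{"x": 0,"y": 0,"z": 0,"rx": 0,"ry": 0,"rz": 0}])

```text
time_s: 24.55
ee_pos: [457.4, 68.3, 1.4]
ee_rot: [180.0, 0.0, 96.1]
force: [-0.1, 0.3, 0.5]
gripper_width: 91.5
gripper_force: 0.0
```

Call:
move_arm(plan=[{"x": 0,"y": 0,"z": 0,"rx": 0,"ry": 0,"rz": 0},{"x": 0,"y": 0,"z": 0,"rx": 0,"ry": 0,"rz": 0},{"x": 0,"y": 0,"z": 0,"rx": 0,"ry": 0,"rz": 0}], grip=0, squeeze=10)

```text
time_s: 24.85
ee_pos: [457.2, 68.3, 1.2]
ee_rot: [180.0, 0.0, 96.1]
force: [0.6, -1.0, 0.4]
gripper_width: 70.4
gripper_force: 0.0
```

Call:
move_arm(plan=[{"x": 0,"y": 0,"z": 0,"rx": 0,"ry": 0,"rz": 0},{"x": 0,"y": 0,"z": 0,"rx": 0,"ry": 0,"rz": 0},{"x": 0,"y": 0,"z": 0,"rx": 0,"ry": 0,"rz": 0}])

```text
time_s: 25.15
ee_pos: [457.4, 68.3, 1.2]
ee_rot: [180.0, 0.0, 96.1]
force: [0.7, 0.1, -0.2]
gripper_width: 57.2
gripper_force: 8.6
```

Call:
move_arm(plan=[{"x": 0,"y": 0,"z": 0,"rx": 0,"ry": 0,"rz": 0},{"x": 0,"y": 0,"z": 0,"rx": 0,"ry": 0,"rz": 0},{"x": 0,"y": 0,"z": 0,"rx": 0,"ry": 0,"rz": 0}], squeeze=15)

```text
time_s: 25.45
ee_pos: [457.2, 68.3, 1.1]
ee_rot: [180.0, 0.0, 96.1]
force: [0.6, 0.1, -0.3]
gripper_width: 56.5
gripper_force: 12.8
```

Call:
move_arm(plan=[{"x": 0,"y": 0,"z": -3,"rx": 0,"ry": 0,"rz": 0},{"x": 0,"y": 0,"z": -5,"rx": 0,"ry": 0,"rz": 0},{"x": 0,"y": 0,"z": -5,"rx": 0,"ry": 0,"rz": 0},{"x": 0,"y": 0,"z": 0,"rx": 0,"ry": 0,"rz": 0},{"x": 0,"y": 0,"z": 0,"rx": 0,"ry": 0,"rz": 0}])

```text
time_s: 25.95
ee_pos: [457.2, 68.3, 14.3]
ee_rot: [180.0, 0.0, 96.1]
force: [0.2, -0.3, 4.7]
gripper_width: 5.5
gripper_force: 2.7
```

It slipped again during the lift. I'll rise, back off, open and look.

Call:
move_arm(plan=[{"x": 0,"y": 0,"z": -40,"rx": 0,"ry": 0,"rz": 0},{"x": 0,"y": 0,"z": -50,"rx": 0,"ry": 0,"rz": 0},{"x": -40,"y": 0,"z": -40,"rx": 0,"ry": 0,"rz": 0},{"x": -40,"y": 0,"z": -10,"rx": 0,"ry": 0,"rz": 0},{"x": 0,"y": 0,"z": 0,"rx": 0,"ry": 0,"rz": 0},{"x": 0,"y": 0,"z": 0,"rx": 0,"ry": 0,"rz": 0}])

```text
time_s: 26.55
ee_pos: [464.7, -7.0, 149.1]
ee_rot: [-180.0, -0.0, 95.9]
force: [-0.7, 0.1, -0.2]
gripper_width: 0.3
gripper_force: 0.0
```

```bash
python3 - <<'E'
from h import *
np.set_printoptions(precision=1,suppress=True)
f=grab_frame("wrist"); im=f['img']
P=cloud(f,np.ones((420,560),bool))
Q=P[(np.hypot(P[:,0]-457,P[:,1]-69)<65)&(P[:,2]>8)&(P[:,2]<50)]
print(len(Q),cv2.minAreaRect(Q[:,:2].astype(np.float32)),Q.mean(0),np.percentile(Q,[0.5,99.5],axis=0))
to(457,69,155)
s=grab_frame("scene")['img'][170:300,280:480]; s=cv2.resize(s,(640,416),interpolation=3)
# finger profile: points of the gripper itself in the scene
np.save('q.npy',Q); cv2.imwrite('pics/c5.png',s[:,:,::-1])
# height bands of the potato: width across its short axis at the middle 32 mm
a=np.deg2rad(6.3); u=Q[:,:2]@[np.cos(a),np.sin(a)]; v=Q[:,:2]@[-np.sin(a),np.cos(a)]
v0=(v.min()+v.max())/2
for dv in (-30,-20,-10,0,10,20,30):
    k=abs(v-v0-dv)<3; print(dv,'u',u[k].min(),u[k].max(),'z at edges',Q[k,2][np.argsort(u[k])[:5]].mean(),Q[k,2][np.argsort(u[k])[-5:]].mean(),'max',Q[k,2].max())
E
```

```text
6741 ((457.6256103515625, 69.70455169677734), (65.12825775146484, 84.19999694824219), 2.5224688053131104) [456.9  68.9  34.8] [[426.6  28.9  22.7]
 [488.7 110.2  41. ]]
pose [464.3  -6.3 148.7] [-179.9   -0.    96. ] q6 -8.261293715804285 F [ 0.1 -0.2  0.3] w 0.5064362798220672 gf 0.0 t 26.6
tool delta [75.7  0.6 -6.3]
-30 u 430.2272928345953 492.7662096045065 z at edges 23.410971635309984 24.22251615773014 max 41.61773714712544
-20 u 428.4685752145571 492.46611283075697 z at edges 22.742629150895162 22.179016999807114 max 41.706793850580915
-10 u 429.9962255619769 490.2940949859902 z at edges 25.10286998303284 23.706777487847276 max 40.85768225085732
0 u 432.061726197468 488.5124794744152 z at edges 27.231264349207464 24.556294259375328 max 41.586598721007014
10 u 431.35633679668297 490.0729115573324 z at edges 24.329020731136115 24.52750452639905 max 41.574224084738105
20 u 433.26084009807715 491.00771467271676 z at edges 25.098270172225945 22.890144099497114 max 40.57983968036267
30 u 436.9078032503061 488.93579720275244 z at edges 27.07835607474716 23.778554368257467 max 37.621839951852934
```

View pics/c5.png

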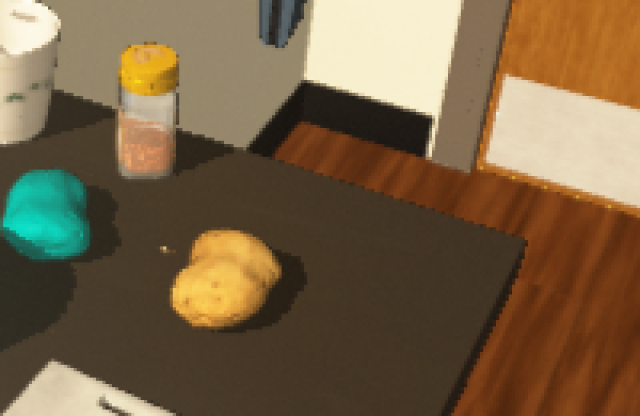

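The potato lies where it was, turned about 4°. Before retrying I'll measure the real reach of the fingertips from the depth maps.

Call:
move_arm(plan=[{"x": 0,"y": 0,"z": 0,"rx": 0,"ry": 0,"rz": 0},{"x": 0,"y": 0,"z": 0,"rx": 0,"ry": 0,"rz": 0},{"x": 0,"y": 0,"z": 0,"rx": 0,"ry": 0,"rz": 0},{"x": 0,"y": 0,"z": 0,"rx": 0,"ry": 0,"rz": 0},{"x": 0,"y": 0,"z": 0,"rx": 0,"ry": 0,"rz": 0}], grip=0.7)

```text
time_s: 27.15
ee_pos: [465.1, -6.4, 149.4]
ee_rot: [-180.0, 0.0, 96.1]
force: [0.2, -0.4, -0.2]
gripper_width: 37.6
gripper_force: 0.0
```

```bash
python3 - <<'E'
from h import *
np.set_printoptions(precision=1,suppress=True)
s=state(); R=Ro.from_euler('xyz',s['ee_rot'],degrees=True).as_matrix(); print(s['ee_pos'],s['gripper_width'])
for c in("wrist","scene","top"):
    f=grab_frame(c); P=cloud(f,np.ones((420,560),bool)); L=(P-s['ee_pos'])@R
    k=(abs(L[:,0])<25)&(abs(L[:,1])<75)&(L[:,2]>-70)&(L[:,2]<25); L=L[k]
    print(c,len(L))
    for z0 in range(-70,25,6):
        m=(L[:,2]>=z0)&(L[:,2]<z0+6)
        if m.sum()>4:
            l=L[m]; print(z0,m.sum(),'x',np.percentile(l[:,0],[2,98]),'y',np.percentile(l[l[:,1]<0][:,1],[2,98]) if (l[:,1]<0).any() else '-',np.percentile(l[l[:,1]>0][:,1],[2,98]) if (l[:,1]>0).any() else '-')
E
```

```text
[465.1  -6.4 149.4] 37.62738423309885
wrist 2525
-70 529 x [-13.4  17.8] y [-29.5 -18.4] [19.  29.9]
-64 461 x [-15.2  17.8] y [-29.  -18.4] [19.1 29.6]
-58 377 x [-14.3  17.8] y [-28.6 -18.4] [19.1 29.2]
-52 334 x [-15.6  17.7] y [-27.8 -18.5] [19.1 28.5]
-46 291 x [-15.3  17.8] y [-27.9 -18.4] [19.1 28.1]
-40 249 x [ 2.1 17.8] y [-27.1 -18.5] [19.1 27.6]
-34 216 x [-0.  17.7] y [-26.3 -18.5] [19.1 26.7]
-28 68 x [-1.8 17.5] y [-22.7 -18.5] [19.2 24. ]
scene 324
-70 53 x [-14.7  18.7] y [-34.8 -22.8] [19.  30.8]
-64 48 x [-16.6  18.3] y [-34.3 -23.9] [18.8 30.3]
-58 42 x [-12.4  18. ] y [-33.7 -23.2] [19.  30.2]
-52 45 x [-13.1  18.2] y [-33.3 -22.6] [18.7 29.6]
-46 40 x [-15.8  17.9] y [-32.9 -23.9] [19.  29.4]
-40 42 x [-16.6  18.7] y [-32.2 -23.2] [18.9 29.3]
-34 37 x [-11.9  17.9] y [-31.6 -22.8] [18.9 28.6]
-28 17 x [-13.1  17.5] y [-27.8 -23.2] [19.2 26.2]
top 0
```

The fingertips end about 26 mm behind the reported TCP, so the pads only touched the potato's top and the lid's grip was held near its upper edge. I'll descend until the real tips are near the table, with TCP z at about −21.

Call:
move_arm(plan=[{"x": 38,"y": 0,"z": 0,"rx": 0,"ry": 0,"rz": 0},{"x": 38,"y": 0,"z": 0,"rx": 0,"ry": 0,"rz": 0},{"x": 0,"y": 0,"z": 30,"rx": 0,"ry": 0,"rz": 0.06},{"x": 0,"y": 0,"z": 30,"rx": 0,"ry": 0,"rz": 0},{"x": 0,"y": 0,"z": 30,"rx": 0,"ry": 0,"rz": 0},{"x": 0,"y": 0,"z": 30,"rx": 0,"ry": 0,"rz": 0},{"x": 0,"y": 0,"z": 25,"rx": 0,"ry": 0,"rz": 0},{"x": 0,"y": 0,"z": 10,"rx": 0,"ry": 0,"rz": 0},{"x": 0,"y": 0,"z": 5,"rx": 0,"ry": 0,"rz": 0},{"x": 0,"y": 0,"z": 0,"rx": 0,"ry": 0,"rz": 0}], grip=1)

```text
time_s: 28.3
ee_pos: [457.5, 69.0, -10.3]
ee_rot: [180.0, 0.0, 92.6]
force: [-0.2, -0.3, -0.5]
gripper_width: 91.1
gripper_force: 0.0
```

Call:
move_arm(plan=[{"x": 0,"y": 0,"z": 4,"rx": 0,"ry": 0,"rz": 0},{"x": 0,"y": 0,"z": 4,"rx": 0,"ry": 0,"rz": 0},{"x": 0,"y": 0,"z": 0,"rx": 0,"ry": 0,"rz": 0},{"x": 0,"y": 0,"z": 0,"rx": 0,"ry": 0,"rz": 0}])

```text
time_s: 28.7
ee_pos: [457.3, 69.0, -18.3]
ee_rot: [180.0, 0.0, 92.6]
force: [0.1, -0.4, -0.5]
gripper_width: 90.9
gripper_force: 0.0
```

Call:
move_arm(plan=[{"x": 0,"y": 0,"z": 1,"rx": 0,"ry": 0,"rz": 0},{"x": 0,"y": 0,"z": 0,"rx": 0,"ry": 0,"rz": 0},{"x": 0,"y": 0,"z": 0,"rx": 0,"ry": 0,"rz": 0},{"x": 0,"y": 0,"z": 0,"rx": 0,"ry": 0,"rz": 0},{"x": 0,"y": 0,"z": 0,"rx": 0,"ry": 0,"rz": 0},{"x": 0,"y": 0,"z": 0,"rx": 0,"ry": 0,"rz": 0},{"x": 0,"y": 0,"z": 0,"rx": 0,"ry": 0,"rz": 0}], grip=0, squeeze=20)

```text
time_s: 29.4
ee_pos: [457.2, 68.9, -19.5]
ee_rot: [180.0, 0.0, 92.6]
force: [-0.5, -0.2, 0.3]
gripper_width: 61.7
gripper_force: 19.9
```

Call:
move_arm(plan=[{"x": 0,"y": 0,"z": -5,"rx": 0,"ry": 0,"rz": 0},{"x": 0,"y": 0,"z": -20,"rx": 0,"ry": 0,"rz": 0},{"x": 0,"y": 0,"z": -40,"rx": 0,"ry": 0,"rz": 0},{"x": 0,"y": 0,"z": -40,"rx": 0,"ry": 0,"rz": 0},{"x": 0,"y": 0,"z": -25,"rx": 0,"ry": 0,"rz": 0},{"x": 0,"y": 0,"z": 0,"rx": 0,"ry": 0,"rz": 0}])

```text
time_s: 30.0
ee_pos: [459.8, 69.3, 114.2]
ee_rot: [179.5, -0.0, 92.6]
force: [0.1, 0.1, -1.3]
gripper_width: 61.4
gripper_force: 19.9
```

The potato is held (61 mm wide, about 1.3 N of weight). I'll carry it over the jar at (640.5, 225.8).

Call:
move_arm(plan=[{"x": 12,"y": 16,"z": 0,"rx": 0,"ry": 0,"rz": 0},{"x": 25,"y": 32,"z": 0,"rx": 0,"ry": 0,"rz": 0},{"x": 25,"y": 32,"z": 0,"rx": 0,"ry": 0,"rz": 0},{"x": 25,"y": 32,"z": 0,"rx": 0,"ry": 0,"rz": 0},{"x": 25,"y": 32,"z": 0,"rx": 0,"ry": 0,"rz": 0},{"x": 24,"y": 30,"z": 0,"rx": 0,"ry": 0,"rz": 0},{"x": 12,"y": 16,"z": 0,"rx": 0,"ry": 0,"rz": 0},{"x": 0,"y": 0,"z": 0,"rx": 0,"ry": 0,"rz": 0},{"x": 0,"y": 0,"z": 0,"rx": 0,"ry": 0,"rz": 0}])

```text
time_s: 30.9
ee_pos: [638.7, 225.0, 108.5]
ee_rot: [-179.8, 0.1, 92.7]
force: [0.5, -0.5, -1.6]
gripper_width: 61.6
gripper_force: 19.9
```

```bash
python3 - <<'E'
from h import *
np.set_printoptions(precision=1,suppress=True)
to(640.5,225.8,85)
f=grab_frame("scene"); cv2.imwrite('pics/s6.png',cv2.resize(f['img'][130:310,140:380],(800,600),interpolation=3)[:,:,::-1])
ms=[m for m in masks_of("scene","potato")]
for m in ms: P=cloud(f,m['pixels']); print(m['p'],np.percentile(P,[3,50,97],axis=0),f['img'][m['pixels']].mean(0))
# yellowish pixels near the jar
E
```

```text
pose [638.7 225.  108.5] [-179.8    0.1   92.7] q6 15.798083975442216 F [ 0.5 -0.5 -1.6] w 61.62307627004068 gf 19.93445031257579 t 30.9
tool delta [ 0.7  1.9 23.5]
0.62 [[609.3 207.2 140. ]
 [631.6 248.1 159.2]
 [658.7 266.5 166.1]] [211.8 159.1  70.8]
0.56 [[559.2  35.9   8.5]
 [589.5  83.8  31.5]
 [625.2 106.   38.8]] [27.6 94.6 81.4]
0.25 [[384.9 249.9  14.6]
 [432.2 320.3  37.3]
 [496.3 363.3  69.8]] [172.7 158.1 144.1]
```

View pics/s6.png

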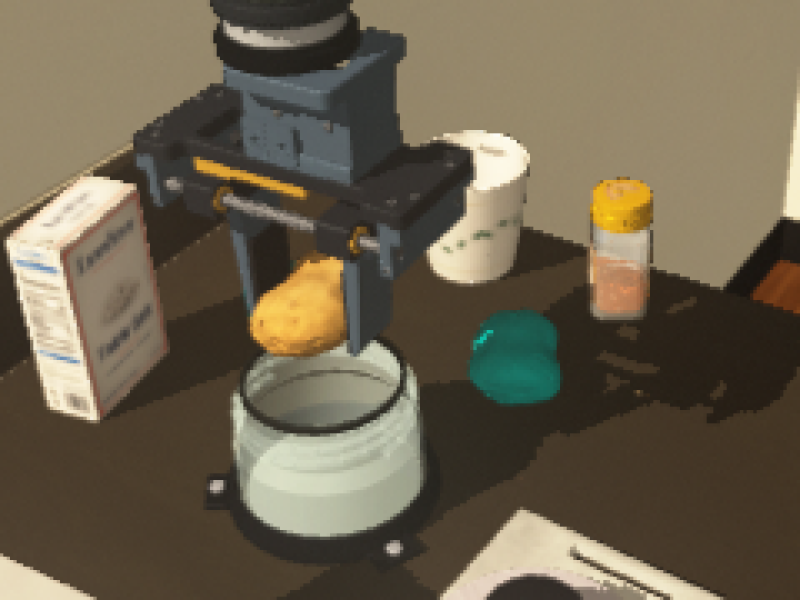

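The potato hangs level over the open jar at crop (305,310), centred on it. I'll lower it until the tips are just above the rim, then release.

Call:
move_arm(plan=[{"x": 0,"y": 0,"z": 10,"rx": 0,"ry": 0,"rz": 0},{"x": 0,"y": 0,"z": 12,"rx": 0,"ry": 0,"rz": 0},{"x": 0,"y": 0,"z": 8,"rx": 0,"ry": 0,"rz": 0},{"x": 0,"y": 0,"z": 5,"rx": 0,"ry": 0,"rz": 0},{"x": 0,"y": 0,"z": 0,"rx": 0,"ry": 0,"rz": 0},{"x": 0,"y": 0,"z": 0,"rx": 0,"ry": 0,"rz": 0},{"x": 0,"y": 0,"z": 0,"rx": 0,"ry": 0,"rz": 0}])

```text
time_s: 31.7
ee_pos: [640.5, 225.7, 76.0]
ee_rot: [179.9, -0.0, 92.6]
force: [0.1, 0.0, -1.7]
gripper_width: 61.3
gripper_force: 19.9
```

Call:
move_arm(plan=[{"x": 0,"y": 0,"z": 3,"rx": 0,"ry": 0,"rz": 0},{"x": 0,"y": 0,"z": 0,"rx": 0,"ry": 0,"rz": 0},{"x": 0,"y": 0,"z": 0,"rx": 0,"ry": 0,"rz": 0}])

```text
time_s: 32.0
ee_pos: [640.1, 225.5, 72.5]
ee_rot: [180.0, 0.0, 92.6]
force: [0.8, -0.6, -0.5]
gripper_width: 61.7
gripper_force: 19.9
```

Call:
move_arm(plan=[{"x": 0,"y": 0,"z": 0,"rx": 0,"ry": 0,"rz": 0},{"x": 0,"y": 0,"z": 0,"rx": 0,"ry": 0,"rz": 0},{"x": 0,"y": 0,"z": 0,"rx": 0,"ry": 0,"rz": 0},{"x": 0,"y": 0,"z": 0,"rx": 0,"ry": 0,"rz": 0},{"x": 0,"y": 0,"z": 0,"rx": 0,"ry": 0,"rz": 0},{"x": 0,"y": 0,"z": -20,"rx": 0,"ry": 0,"rz": 0},{"x": 0,"y": 0,"z": -40,"rx": 0,"ry": 0,"rz": 0},{"x": 0,"y": 0,"z": -40,"rx": 0,"ry": 0,"rz": 0},{"x": 0,"y": 0,"z": 0,"rx": 0,"ry": 0,"rz": 0}], grip=1)

```text
time_s: 32.9
ee_pos: [643.6, 226.7, 179.6]
ee_rot: [179.3, -0.2, 92.6]
force: [0.8, -0.4, 0.1]
gripper_width: 90.7
gripper_force: 0.0
```

Call:
move_arm(plan=[{"x": -40,"y": 0,"z": -20,"rx": 0,"ry": 0,"rz": 0},{"x": -40,"y": 0,"z": 0,"rx": 0,"ry": 0,"rz": 0},{"x": -40,"y": 0,"z": 0,"rx": 0,"ry": 0,"rz": 0},{"x": 0,"y": 0,"z": 0,"rx": 0,"ry": 0,"rz": 0},{"x": 0,"y": 0,"z": 0,"rx": 0,"ry": 0,"rz": 0}])

```text
time_s: 33.4
ee_pos: [645.5, 105.0, 192.1]
ee_rot: [-180.0, -0.0, 92.5]
force: [0.2, 0.7, 0.2]
gripper_width: 91.2
gripper_force: 0.0
```

```bash
python3 - <<'E'
from h import *
np.set_printoptions(precision=1,suppress=True)
to(640,225,180)
f=grab_frame("wrist"); cv2.imwrite('pics/w7.png',f['img'][:,:,::-1])
for c in("wrist","top"):
    f=grab_frame(c); hsv=cv2.cvtColor(f['img'],cv2.COLOR_RGB2HSV)
    P=cloud(f,cv2.inRange(hsv,(10,90,70),(28,255,255))>0); Q=P[np.hypot(P[:,0]-640,P[:,1]-226)<60]
    print(c,len(Q),Q.mean(0) if len(Q) else '',Q.max(0) if len(Q) else '')
    P=cloud(f,np.ones((420,560),bool)); Q=P[(np.hypot(P[:,0]-446,P[:,1]-303)<60)&(P[:,2]>33)&(P[:,2]<44)]
    if len(Q)>100: print('lid',np.median(Q,0))
E
```

```text
pose [645.5 105.  192.1] [-180.    -0.    92.5] q6 5.681982892455335 F [0.2 0.7 0.2] w 91.17168049396405 gf 0.0 t 33.4
tool delta [120.1  -0.2  12.2]
wrist 5284 [643.2 219.1  41.4] [675.2 261.1  95.8]
lid [448.2 254.5  38.9]
top 638 [639.4 218.1  41.7] [670.2 258.   98.5]
lid [446.4 300.   38. ]
```

View pics/w7.png

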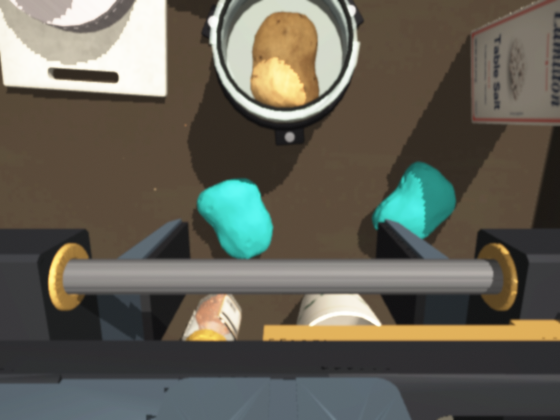

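The wrist view shows the potato lying inside the jar at (285,60), with its top at about 41–45 mm. The lid is flat on the board at (80,10), and the mug and spice jar still stand in place.

```bash
python3 -c "
from workcell import job_done
print(job_done())"
```

```text
the job is handed in; nothing more can be done
None
```

Job handed in at about 33 s, no verdict returned: the lid came off in three twists and lies flat on the board, and the brown potato rests in the jar after two slipped grasps (the fingertips measured about 26 mm short of the reported TCP).

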